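# Put the reception stamps away and shut the ink pad

## Task

The desk is closing: put the four wooden rubber stamps away in the stamp tray, each standing upright and fully down in the well that is cut to its own outline (long, square, large round, small round). One of them still stands on the open ink pad; with it out of the way, shut the pad's lid flat so that the ink does not dry out.

Things in the scene. Friction and masses are not known exactly. Their poses are not given: they have to be found in the camera images.
- stamp_long: rubber stamp with a long narrow wooden mount, 21 x 46 mm (long side along its y axis), 17 mm high, and a turned wooden handle, 71 mm tall in all. The handle is centred and up to 20 mm across; it is thickest and best gripped 55 to 66 mm above the underside. Origin: centre of the underside, z up. At the start it stands on the open ink pad (underside 7 mm above the desk), the others on the desk
- stamp_square: rubber stamp with a square wooden mount, 34 x 34 mm (sides along its x and y axes), 15 mm high, and a turned wooden handle, 69 mm tall in all. The handle is centred, round, 20 mm across at its thickest, 52 to 66 mm above the underside, where it is best gripped. Origin: centre of the underside, z up
- stamp_round: rubber stamp with a large round wooden mount, 38 mm in diameter, 15 mm high, and the same turned handle, 69 mm tall in all, best gripped 52 to 66 mm above the underside. Origin: centre of the underside, z up
- stamp_small: rubber stamp with a small round wooden mount, 24 mm in diameter, 15 mm high, and a shorter turned handle 20 mm across, 61 mm tall in all, best gripped 47 to 57 mm above the underside. Origin: centre of the underside, z up
- insert_long: light wooden insert, 67 x 67 x 16 mm, fixed, with a well rectangular, 31 x 56 mm (long side along the insert's y axis) and 12 mm deep in its middle (5 mm play all round the long stamp, rim chamfered). Origin: centre of its underside, z up; well floor 4 mm above it. The 4 inserts sit 2 x 2, shuffled, in a low grey tray (146 mm square, 14 mm rim), tops 20 mm above the desk
- insert_square: light wooden insert, 67 x 67 x 16 mm, fixed, with a well square, 44 x 44 mm and 12 mm deep in its middle (5 mm play all round the square stamp, rim chamfered). Origin: centre of its underside, z up; well floor 4 mm above it. The 4 inserts sit 2 x 2, shuffled, in a low grey tray (146 mm square, 14 mm rim), tops 20 mm above the desk
- insert_round: light wooden insert, 67 x 67 x 16 mm, fixed, with a well round, 48 mm in diameter and 12 mm deep in its middle (5 mm play all round the round stamp, rim chamfered). Origin: centre of its underside, z up; well floor 4 mm above it. The 4 inserts sit 2 x 2, shuffled, in a low grey tray (146 mm square, 14 mm rim), tops 20 mm above the desk
- insert_small: light wooden insert, 67 x 67 x 16 mm, fixed, with a well round, 34 mm in diameter and 12 mm deep in its middle (5 mm play all round the small stamp, rim chamfered). Origin: centre of its underside, z up; well floor 4 mm above it. The 4 inserts sit 2 x 2, shuffled, in a low grey tray (146 mm square, 14 mm rim), tops 20 mm above the desk. A file stand 0.32 m tall stands left (y > 0.15, x > 0.4)
- ink_pad: dark flat ink pad tin, 69 mm (x) by 99 mm (y) and 12 mm high when shut, fixed to the desk. Origin: centre of the underside, z up. The lid, a 2 mm plate 67 x 100 mm, is hinged along the +x edge, 33 mm from the origin and 10 mm up, and at the start stands open there, leaning back slightly to +x. The inked face is 7 mm above the desk
- ink_pad_lid (a joint): angle of the ink pad's lid: 0 shut, about 1.74 fully open (leaning back against its stop, where it stays by its weight). Pushed from behind towards -x of the pad and past upright it falls shut by itself
Things that resemble listed ones, but are neither listed nor needed, are in the scene too. What is shaped like the stamp_round but green is not meant.

How it is judged:
By the outcome, as a careful person would: the job done as asked, in the order asked, and still so for the second after the job is handed in, with the robot touching nothing.
It also fails if it takes over 115 s, if anything falls off the work surface, if the arm or the gripper's body presses on something with over 40 N, if the wrist force passes 120 N, or if a joint passes its speed limit or range.

## Robot

A 7-joint arm with a two-finger parallel gripper is mounted at the origin on the work surface; the furniture and walls round the work are solid. World frame = base frame: x ahead of the robot, y to its left, z up, the work surface at z = 0. Lengths are in m, angles in rad, forces in N, time in s.
With the tool pointing down it reaches from about 0.4 to 0.85 m from the base axis. Payload 4.5 kg.
Tool frame: the origin (TCP) lies at the very end of the fingers, on their centre line; the grasp point (between the pads) lies 19 mm behind it (grip_point_offset is the distance from the TCP to the grasp point, in m); z points along the fingers, y is the line along which they close (so a half turn about z gives the same grasp; the last joint's range is limited). The gripper opens to 88 mm and grips with 3 to 60 N. Pads are 18 mm wide; open, the fingers measure 123 mm over their backs; the gripper's body (75 mm by 187 mm) begins 45 mm behind the grasp point.
Start: joints at [1.183, 0.689, -0.195, 1.565, 0.157, 0.902, -0.215], TCP at [0.256, -0.57, 0.202] pointing down, gripper open.
Joint ranges: [-3.01, 3.01], [-0.46, 2.08], [-1.47, 1.51], [0.13, 2.56], [-1, 4.14], [0.04, 2.09], [-2.66, 2.66]. Speed limits (rad/s): [2.57, 2.57, 3.14, 3.14, 3.14, 3.14, 3.14].

## Interface

Orientations are given as a unit quaternion [x, y, z, w].
In Python, from plant import get_state, snapshot, camera_params, finish_job, grip_point_offset gives the robot as it stands.
- The arm moves only by the tool creep_tool, called after ">>>" by a JSON object that holds its "method" and its "body", one argument or row to a line. Schema: {"type":"object","properties":{"increments":{"type":"array","items":{"type":"number"},"minItems":7,"maxItems":70},"clamp_n":{"type":"number"},"only":{"type":"string"},"quiet":{"type":"boolean"},"lines":{"type":"string"}},"required":["increments"],"additionalProperties":false}. increments is one flat list of numbers that holds 1 to 10 rows one after another, with no inner brackets; each row has 7 numbers: the opening from 0.0 (shut) to 1.0 (fully open), then dx, dy, dz in shares of 500 mm (1.0 is 500 mm), then a rotation vector rx, ry, rz in normalised numbers (1 is 180 degrees); each row is the pose to reach, as a shift and turn from the pose commanded when the call began, along the tool's axes at that moment; what a row does not reach only later rows make up. A row lasts 1/10 s, in which the tool goes at most 0.05 m and 0.15 rad, less where a joint would pass 70% of its speed; a pose out of reach is approached as far as the arm can. The fingers move at their own pace and stop on an object; clamp_n is the grip in N (left out, the last holds). Time passes only in rows, so rows that do not move let the fingers close. The tool returns the time, the measured TCP pose, the force, the opening and the grip force at its end. only (a regular expression) keeps the lines of the reply that match it, lines (a string "A,B") keeps lines A to B, and quiet returns only ok. No shift or turn number may pass 1 either way. Input that does not fit is refused with a message, and nothing moves.
- get_state(): the state, without advancing time (a new reading comes with each control period).
- snapshot(name): name is "scene" or "top" or "wrist"; returns (picture, depth): 420x560x3 uint8, red, green, blue; 420x560 float32, m along the optical axis (not along the pixel's ray), 0 where there is no reading.
- camera_params(name): a dict with "fx", "fy", "cx", "cy" (pixels), "rvec" (rotation vector, rad) and "tvec" (3), from world to camera coordinates, as OpenCV has them. Camera axes: x right, y down, z forward; pixel columns grow to the right and rows downward; lengths in m; the calibration is good to about 2 mm. The wrist camera is an equidistant fisheye: a pixel r from the principal point sees the ray r / f radians off the axis. A picture is of the moment at which its call begins: read the wrist's pose just before it. camera_params takes no time and is no camera call; for the wrist camera it gives the pose at the moment of the call.
- finish_job(): hands the job in; it is judged then, once.
The state is a dict: "clock": time; "q": joint angles; "qd": joint speeds; "joint_torque": joint torques, N m; "tool_pos": TCP position; "eef_rot": TCP orientation; "contact_force": force on the tool from outside, world axes, zero at the start; "moment": the same for the moment, N m; "opening": opening from 0.0 (shut) to 1.0 (fully open); "finger_force": force on a finger pad.
Only numpy, scipy, OpenCV 4.12 (cv2) and the standard library are available. Lean on these libraries where they do the work, as an engineer would, in place of code of your own. Each camera call takes 0.05 s, during which the arm holds its last target. There are 200 camera calls.

## Working session

There is one attempt and no reset: what is moved stays moved. The work goes in short steps, Python scripts to look and compute and a tool call to move; the robot and the scene stay as the last step left them, time stands still between calls to the robot, and variables do not carry over. Pictures are saved under pics/ and viewed, at most 14 in all, crops included, and the job is handed in when it is done.

```bash
ls; mkdir -p pics
```

Create h.py:
```python
import numpy as np,cv2
from plant import *
from scipy.spatial.transform import Rotation as R
```

Run:
```python
from h import *
s=get_state();print(s['clock'],s['tool_pos'],s['eef_rot'],s['opening'],grip_point_offset if not callable(grip_point_offset) else grip_point_offset())
print(R.from_quat(s['eef_rot']).as_matrix().round(3))
for n in ("scene","top"):
    p,d=snapshot(n);cv2.imwrite(f'pics/{n}0.png',cv2.cvtColor(p,cv2.COLOR_RGB2BGR));np.savez(f'pics/{n}0.npz',p=p,d=d)
    print(n,camera_params(n))
```

```text
pics
0.0 [ 0.25552417 -0.56963113  0.20141924] [ 9.77836774e-01  2.09366717e-01 -2.65726243e-04 -8.65847274e-04] 1.0021412853174392 0.0187
[[ 0.912  0.409 -0.001]
 [ 0.409 -0.912  0.002]
 [-0.    -0.002 -1.   ]]
scene {'fx': 468.73741006503553, 'fy': 468.73741006503553, 'cx': 283.99042062602837, 'cy': 203.63075073437784, 'rvec': array([ 1.06126363, -2.33394615,  1.07178903]), 'tvec': array([0.25152396, 0.31409697, 0.5205792 ])}
top {'fx': 411.78072971024767, 'fy': 411.78072971024767, 'cx': 281.87224211488626, 'cy': 205.87681662461478, 'rvec': array([ 2.13575693, -2.14733277,  0.18232331]), 'tvec': array([-0.10759729,  0.48933293,  0.79331174])}
```

View pics/top0.png

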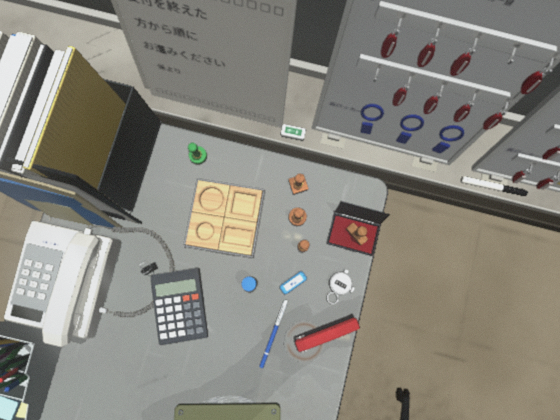

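View pics/scene0.png

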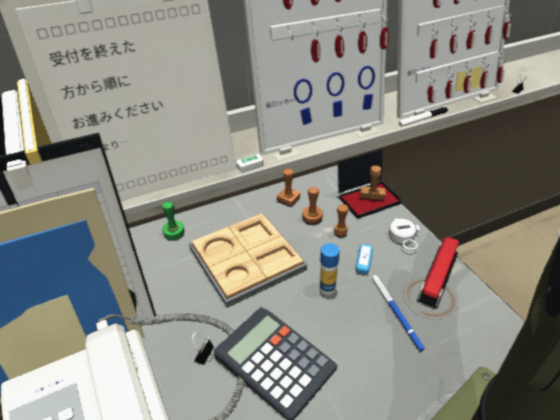

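Top view: square stamp at about (298,184), large round (297,216), small (305,245), long on the pad (358,232), and tray (225,217). Lookalikes are the green round stamp (196,153) and the blue glue cap (250,284), and I choose neither. Next is a close crop to check the choice.

Run:
```python
from h import *
t=np.load('pics/top0.npz')['p'][140:270,180:400]
s=np.load('pics/scene0.npz')['p'][150:300,180:420]
a=cv2.resize(t,(506,299),interpolation=cv2.INTER_CUBIC);b=cv2.resize(s,(480,300),interpolation=cv2.INTER_CUBIC)
o=np.zeros((600,510,3),np.uint8);o[:299,:506]=a;o[300:,:480]=b
cv2.imwrite('pics/crop0.png',o[...,::-1])
for n in ("scene","top"):
    z=np.load(f'pics/{n}0.npz');h=cv2.cvtColor(z['p'],cv2.COLOR_RGB2HSV);c=camera_params(n)
    m=cv2.inRange(h,(4,110,60),(16,255,255))
    k,l,st,ce=cv2.connectedComponentsWithStats(m)
    Rm=cv2.Rodrigues(c['rvec'])[0];print(n,'cam',(-Rm.T@c['tvec']).round(3))
    for i in range(1,k):
        if st[i,4]>30: print(st[i],ce[i].round(1),np.median(h[l==i],0))
    for u,v in ([(298,184),(297,216),(305,245),(358,232),(225,217)] if n=='top' else []):
        d=z['d'][v,u];p=Rm.T@(d*np.array([(u-c['cx'])/c['fx'],(v-c['cy'])/c['fy'],1])-c['tvec']);print(u,v,p.round(3))
```

```text
scene cam [0.013 0.311 0.58 ]
[360 165  26  35 489] [373.5 185.6] [ 14. 146.  96.]
[277 169  23  37 397] [288.1 189.6] [ 12. 151. 125.]
[303 187  19  37 390] [312.2 208.2] [ 12. 152. 127.]
[335 204  14  32 262] [341.4 220.1] [ 12.  151.   99.5]
[238 221  24  11  67] [249.1 225.7] [ 16. 114. 128.]
[205 237  29  14  79] [218.4 241.2] [ 16. 113. 140.]
[256 246  38  14 122] [273.8 252.2] [ 16.  114.  138.5]
[226 265  21  11  70] [235.9 268.7] [ 16.  114.5 133.5]
[226 278  41  19  73] [244.7 288. ] [ 16. 113. 135.]
[279 326  11  11  81] [283.8 330.9] [  6. 160. 218.]
[270 335  12  11  83] [275.3 339.5] [  6. 156. 227.]
top cam [ 0.355 -0.103  0.862]
[289 174  19  20 202] [298.  183.6] [ 12. 124. 182.]
[289 208  17  17 182] [297.4 215.8] [ 12. 123. 177.]
[346 223  22  22 229] [358.6 232.3] [ 14. 121. 169.]
[299 241  10  10  72] [303.7 245.2] [ 12.  123.  179.5]
[183 295   7   6  36] [185.9 297.6] [  5.  135.5 222. ]
[192 294   7   6  34] [194.8 296.2] [  5.  140.5 221.5]
298 184 [ 0.536 -0.144  0.029]
297 216 [ 0.464 -0.139  0.068]
305 245 [ 0.408 -0.154  0.061]
358 232 [ 0.431 -0.256  0.076]
225 217 [0.469 0.006 0.024]
```

View pics/crop0.png

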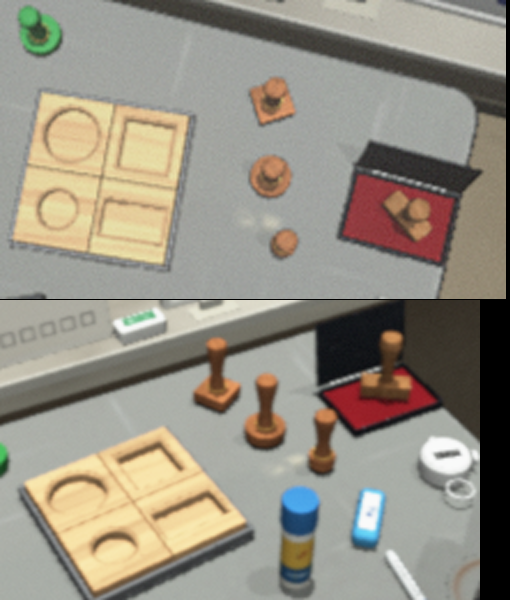

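The crop confirms the three reddish-wood stamps on the desk and the long one on the pad. Wells: large round upper left (crop 70,135), square upper right (148,145), small round lower left (58,210), long lower right (135,220). Next I move the wrist camera above for finer measurement.

Units first: shifts go in shares of 500 mm and turns go in shares of 180 degrees. So 0.35 m is 0.7, -0.28 m is -0.56.

>>> {"method": "creep_tool", "body": {
  "increments": [1, 0.2, -0.06, -0.2, 0, 0, 0, 1, 0.7, -0.56, -0.4, 0, 0, 0, 1, 0.7, -0.56, -0.4, 0, 0, 0, 1, 0.7, -0.56, -0.4, 0, 0, 0, 1, 0.7, -0.56, -0.4, 0, 0, 0, 1, 0.7, -0.56, -0.4, 0, 0, 0, 1, 0.7, -0.56, -0.4, 0, 0, 0, 1, 0.7, -0.56, -0.4, 0, 0, 0, 1, 0.7, -0.56, -0.4, 0, 0, 0, 1, 0.7, -0.56, -0.4, 0, 0, 0],
  "clamp_n": 20
}}

```text
clock: 1.1
tool_pos: [0.4609, -0.1692, 0.403]
eef_rot: [0.978, 0.21, -0.0, -0.0]
contact_force: [0.3, -0.2, -0.5]
opening: 1.002
finger_force: 0.0
```

>>> {"method": "creep_tool", "body": {
  "increments": [1, 0, 0, 0, 0, 0, 0, 1, 0, 0, 0, 0, 0, 0, 1, 0, 0, 0, 0, 0, 0]
}}

```text
clock: 1.4
tool_pos: [0.4595, -0.1729, 0.4014]
eef_rot: [0.978, 0.208, -0.001, 0.0]
contact_force: [-0.6, -0.6, -0.5]
opening: 1.002
finger_force: 0.0
```

Run:
```python
from h import *
s=get_state();print(s['clock'],s['tool_pos'],s['eef_rot'],np.abs(s['qd']).max())
c=camera_params('wrist');p,d=snapshot('wrist');print(c)
np.savez('pics/w1.npz',p=p,d=d,**{k:c[k] for k in c});cv2.imwrite('pics/w1.png',p[...,::-1])
```

```text
1.4 [ 0.45946991 -0.17288382  0.40143986] [ 9.78076052e-01  2.08245194e-01 -1.08197943e-03  7.01928093e-05] 0.01683651892083535
{'fx': 325.19226210127806, 'fy': 325.19226210127806, 'cx': 273.721595365405, 'cy': 211.98673992222075, 'rvec': array([-2.41599997,  1.56855547,  0.23636596]), 'tvec': array([-0.34519902,  0.23308668,  0.68331359])}
```

View pics/w1.png

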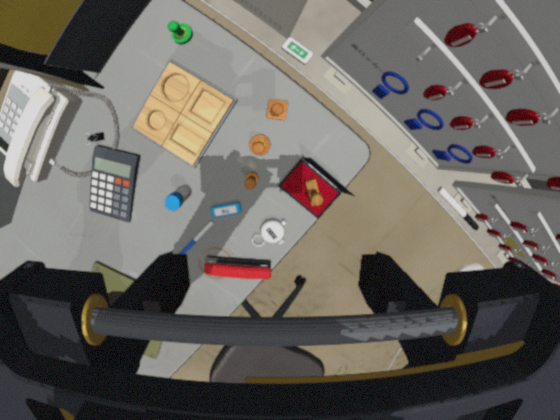

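Wrist view: square stamp at (277,109), round (260,144), small (251,180), long on the pad (313,190), tray around (186,112), and the lid edge standing at (330,178).

Add to h.py:
```python
def rays(c,uv,wrist):
    """unit-z camera rays -> (cam centre, world directions); for fisheye ray scaled to z=1"""
    n=(np.atleast_2d(uv).astype(float)-[c['cx'],c['cy']])/[c['fx'],c['fy']]
    if wrist:
        r=np.linalg.norm(n,axis=1,keepdims=True)+1e-9; n=n/r*np.tan(r)
    Rm=cv2.Rodrigues(np.array(c['rvec']))[0]
    return -Rm.T@np.array(c['tvec']), np.c_[n,np.ones(len(n))]@Rm
def plane(c,uv,z,wrist):
    o,d=rays(c,uv,wrist); return o+d*((z-o[2])/d[:,2:])
def cloud(p,d,c,wrist):
    v,u=np.mgrid[:420,:560]; o,r=rays(c,np.c_[u.ravel(),v.ravel()],wrist)
    return (o+r*d.reshape(-1,1)).reshape(420,560,3)
def tri(views):
    A=np.zeros((3,3));b=np.zeros(3)
    for o,d in views:
        d=d/np.linalg.norm(d);P=np.eye(3)-np.outer(d,d);A+=P;b+=P@o
    x=np.linalg.solve(A,b);return x,[np.linalg.norm(np.cross(x-o,d/np.linalg.norm(d))) for o,d in views]
```

Run:
```python
from h import *
V={}
for n,f in (('top','top0'),('wrist','w1'),('scene','scene0')):
    z=np.load(f'pics/{f}.npz');c=camera_params(n) if n!='wrist' else {k:z[k] for k in z.files}
    w=n=='wrist';X=cloud(z['p'],z['d'],c,w);h=cv2.cvtColor(z['p'],cv2.COLOR_RGB2HSV)
    m=cv2.inRange(h,(4,70,40),(20,255,255))>0
    m&=(X[...,2]>.003)&(X[...,2]<.1)&(X[...,0]>.35)&(X[...,0]<.65)&(X[...,1]<-.09)&(X[...,1]>-.32)
    k,l,st,ce=cv2.connectedComponentsWithStats(m.astype(np.uint8),connectivity=8)
    print(n,rays(c,[[0,0]],w)[0].round(3))
    for i in range(1,k):
        if st[i,4]<30: continue
        M=l==i; zt=np.percentile(X[M][:,2],97); T=M&(X[...,2]>zt-.005)
        v,u=np.nonzero(T); uv=[u.mean(),v.mean()]
        print(st[i,4],len(u),np.round(uv,1),'ztop',zt.round(4),'X',X[T].mean(0).round(4))
        V.setdefault(n,[]).append((X[T].mean(0),)+tuple(q for q in rays(c,[uv],w)))
for a in V['top']:
    for b in V['wrist']:
        if np.linalg.norm(a[0]-b[0])<.03:
            x,e=tri([(a[1],a[2][0]),(b[1],b[2][0])]);print('tri',x.round(4),np.round(e,4))
# wells + pad
```

```text
top [ 0.355 -0.103  0.862]
260 59 [299.  177.6] ztop 0.0705 X [ 0.5404 -0.1442  0.0691]
243 66 [298.1 212.1] ztop 0.071 X [ 0.4716 -0.1415  0.0691]
294 74 [361.5 230.5] ztop 0.0782 X [ 0.4343 -0.2623  0.0766]
101 68 [304. 244.] ztop 0.0626 X [ 0.41   -0.1526  0.0606]
wrist [ 0.528 -0.142  0.584]
382 113 [277.3 108.8] ztop 0.0699 X [ 0.5388 -0.1439  0.0686]
334 95 [258.1 147.8] ztop 0.0699 X [ 0.4698 -0.1414  0.0685]
188 91 [249.3 183.6] ztop 0.0625 X [ 0.4087 -0.1518  0.0608]
334 100 [317.  199.8] ztop 0.0782 X [ 0.4323 -0.2622  0.0764]
scene [0.013 0.311 0.58 ]
518 62 [375.2 168.9] ztop 0.0773 X [ 0.4301 -0.2578  0.0762]
437 58 [287.4 171.9] ztop 0.0701 X [ 0.5366 -0.1397  0.0688]
449 62 [312.7 190.1] ztop 0.0702 X [ 0.467  -0.1374  0.069 ]
303 72 [342.2 208.1] ztop 0.0622 X [ 0.4061 -0.1487  0.0606]
tri [ 0.5386 -0.1438  0.0768] [0. 0.]
tri [ 0.4706 -0.1413  0.0758] [0.0001 0.0001]
tri [ 0.4336 -0.2608  0.0832] [0.0002 0.0002]
tri [ 0.4097 -0.152   0.0653] [0.0003 0.0003]
```

Run:
```python
from h import *
for n,f in (('top','top0'),('wrist','w1')):
    z=np.load(f'pics/{f}.npz');c=camera_params(n) if n!='wrist' else {k:z[k] for k in z.files}
    w=n=='wrist';X=cloud(z['p'],z['d'],c,w);h=cv2.cvtColor(z['p'],cv2.COLOR_RGB2HSV);x,y,Z=np.moveaxis(X,2,0)
    def rect(m,zp,k=1):
        v,u=np.nonzero(m); P=plane(c,np.c_[u,v],zp,w)[:,:2]
        r=cv2.minAreaRect((P*1000).astype(np.float32));return len(u),P.mean(0).round(4),np.round(r[0],1),np.round(r[1],1),round(r[2],1)
    def big(m):
        k,l,st,_=cv2.connectedComponentsWithStats(m.astype(np.uint8));return l==1+np.argmax(st[1:,4])
    print(n)
    wood=(cv2.inRange(h,(10,40,90),(28,200,255))>0)&(x>.37)&(x<.6)&(y>-.09)&(y<.12)&(Z>0)
    W=cv2.morphologyEx(big(wood).astype(np.uint8),cv2.MORPH_CLOSE,np.ones((5,5)))>0
    print('tray',rect(W,.02),'z',np.median(Z[W&(Z>.016)]))
    fl=W&(Z<.014)
    k,l,st,_=cv2.connectedComponentsWithStats(fl.astype(np.uint8),connectivity=4)
    for i in range(1,k):
        if st[i,4]>60: print(' well',rect(l==i,.008),'z',np.median(Z[l==i]).round(4))
    red=(cv2.inRange(h,(165,90,40),(180,255,255))|cv2.inRange(h,(0,150,40),(5,255,255))>0)&(x>.36)&(x<.52)&(y<-.2)&(y>-.36)
    print('pad',rect(big(red),.007),np.median(Z[red]))
    om=(cv2.inRange(h,(4,70,40),(20,255,255))>0)
    m=om&(Z>.02)&(Z<.028)&(abs(x-.43)<.06)&(abs(y+.26)<.06);print('long',rect(big(m),.024))
    m=om&(Z>.01)&(Z<.02)&(abs(x-.54)<.04)&(abs(y+.144)<.04);print('sq',rect(big(m),.015))
    m=om&(Z>.01)&(Z<.02)&(abs(x-.47)<.04)&(abs(y+.144)<.04);print('rd',rect(big(m),.015))
    L=(h[...,2]<60)&(Z>.015)&(Z<.09)&(x>.42)&(x<.52)&(y<-.19)&(y>-.34)
    for zz in (.03,.05,.07):
        q=X[L&(abs(Z-zz)<.006)]; 
        if len(q)>4: print('lid',zz,len(q),q.mean(0).round(4),q.min(0).round(3),q.max(0).round(3),np.polyfit(q[:,1],q[:,0],1).round(3))
```

```text
top
tray (4416, array([0.4689, 0.0093]), array([469.8,   9.2]), array([137.7, 137.4]), 80.4) z 0.020000662456265528
 well (396, array([0.5116, 0.0396]), array([511.6,  39.7]), array([47.2, 44.2]), 1.0) z 0.0084
 well (430, array([ 0.4999, -0.0286]), array([500.2, -28.6]), array([43.8, 44.1]), 80.1) z 0.0084
 well (207, array([0.4434, 0.0511]), array([443.4,  51.1]), array([31.4, 31.9]), 45.6) z 0.008
 well (403, array([ 0.432 , -0.0169]), array([432.1, -17. ]), array([55.8, 31. ]), 80.6) z 0.0083
pad (868, array([ 0.4329, -0.2551]), array([ 433.9, -258.5]), array([91. , 59.3]), 74.4) 0.00760286789102016
long (157, array([ 0.4334, -0.2613]), array([ 434.1, -262.1]), array([44.9, 19.4]), 41.2)
sq (161, array([ 0.5362, -0.1431]), array([ 540.2, -144.4]), array([33.1, 33.5]), 17.2)
rd (154, array([ 0.4678, -0.141 ]), array([ 471.4, -142.8]), array([35.3, 33.5]), 89.5)
lid 0.03 97 [ 0.4704 -0.2703  0.0304] [ 0.457 -0.314  0.024] [ 0.484 -0.223  0.036] [0.282 0.547]
lid 0.05 108 [ 0.4738 -0.2709  0.0502] [ 0.46  -0.315  0.044] [ 0.488 -0.224  0.056] [0.279 0.549]
lid 0.07 86 [ 0.4769 -0.27
[... 547 characters left out ...]
([56.3, 31.6]), 80.2) z 0.0084
pad (1314, array([ 0.4331, -0.2542]), array([ 432.1, -257.2]), array([93.7, 60.9]), 74.5) 0.00754520041405482
long (139, array([ 0.4409, -0.2545]), array([ 438.5, -256.8]), array([30.5, 19. ]), 39.6)
sq (258, array([ 0.5392, -0.1436]), array([ 539.4, -143.6]), array([33.7, 34.2]), 17.0)
rd (222, array([ 0.4728, -0.141 ]), array([ 470.8, -140.9]), array([35.3, 33.3]), 23.7)
lid 0.03 37 [ 0.4708 -0.2605  0.0307] [ 0.456 -0.31   0.025] [ 0.482 -0.221  0.036] [0.288 0.546]
lid 0.05 51 [ 0.4733 -0.2642  0.0502] [ 0.461 -0.309  0.044] [ 0.486 -0.222  0.056] [0.291 0.55 ]
lid 0.07 46 [ 0.4747 -0.2708  0.0688] [ 0.463 -0.309  0.064] [ 0.488 -0.226  0.076] [0.282 0.551]
```

Create tgt.py:
```python
import sys
from h import *
# x y z(TCP) closing-axis angle in deg: shift and turn in the tool's axes
x,y,z,a=map(float,sys.argv[1:5]);s=get_state();r=R.from_quat(s['eef_rot'])
yy=np.array([np.cos(np.radians(a)),np.sin(np.radians(a)),0])
if yy@r.as_matrix()[:,1]<0: yy=-yy
zz=np.array([0,0,-1.]);G=R.from_matrix(np.c_[np.cross(yy,zz),yy,zz])
print('d',r.inv().apply(np.array([x,y,z])-s['tool_pos']).round(4),'rot',(r.inv()*G).as_rotvec().round(3),'q',s['q'].round(2),'t',s['clock'])
```

```bash
python3 tgt.py 0.4333 -0.2622 0.15 74.4
```

Run:
```python
from h import *
z=np.load('pics/top0.npz');X=cloud(z['p'],z['d'],camera_params('top'),False)
for a in np.arange(.05,.2,.015):
    p=np.array([.433,-.258])+a*np.array([.963,-.269]);d=np.linalg.norm(X[...,:2]-p,axis=2);d[z['d']==0]=9
    m=d<.006;print(a.round(3),p.round(3),X[m][:,2].min().round(3) if m.any() else None,X[m][:,2].max().round(3) if m.any() else None)
```

```text
d [-0.0595  0.0709  0.2515] rot [0.    0.002 0.691] q [ 0.47  0.31 -0.29  1.62  0.09  1.23 -0.99] t 1.45
0.05 [ 0.481 -0.271] 0.061 0.079
0.065 [ 0.496 -0.275] -0.002 0.003
0.08 [ 0.51 -0.28] -0.003 0.004
0.095 [ 0.524 -0.284] -0.001 0.003
0.11 [ 0.539 -0.288] -0.002 0.005
0.125 [ 0.553 -0.292] -0.002 0.002
0.14 [ 0.568 -0.296] -0.006 -0.002
0.155 [ 0.582 -0.3  ] -0.004 0.032
0.17 [ 0.597 -0.304] 0.023 0.029
0.185 [ 0.611 -0.308] 0.022 0.028
0.2 [ 0.626 -0.312] 0.037 0.09
```

Plenty of room behind the lid. I move above the long stamp.

Scaled: 0.25 m is 0.5, 0.071 m is 0.142, 0.69 rad is 0.2196.

>>> {"method": "creep_tool", "body": {
  "increments": [0.6, -0.12, 0.142, 0.5, 0, 0, 0.2196, 0.6, -0.12, 0.142, 0.5, 0, 0, 0.2196, 0.6, -0.12, 0.142, 0.5, 0, 0, 0.2196, 0.6, -0.12, 0.142, 0.5, 0, 0, 0.2196, 0.6, -0.12, 0.142, 0.5, 0, 0, 0.2196, 0.6, -0.12, 0.142, 0.5, 0, 0, 0.2196, 0.6, -0.12, 0.142, 0.5, 0, 0, 0.2196, 0.6, -0.12, 0.142, 0.5, 0, 0, 0.2196, 0.6, -0.12, 0.142, 0.5, 0, 0, 0.2196],
  "clamp_n": 20
}}

```text
clock: 2.35
tool_pos: [0.4359, -0.2612, 0.1535]
eef_rot: [0.991, -0.134, 0.001, 0.0]
contact_force: [0.6, -0.6, 0.7]
opening: 0.6
finger_force: 0.0
```

```bash
python3 tgt.py 0.4333 -0.2622 0.048 74.4
```

Run:
```python
from h import *
c=camera_params('wrist');p,d=snapshot('wrist');np.savez('pics/w2.npz',p=p,d=d,**{k:c[k] for k in c});cv2.imwrite('pics/w2.png',p[...,::-1])
X=cloud(p,d,c,True);h=cv2.cvtColor(p,cv2.COLOR_RGB2HSV);m=(cv2.inRange(h,(4,70,40),(20,255,255))>0)&(X[...,2]>.068)&(X[...,2]<.085)&(abs(X[...,1]+.26)<.05)
v,u=np.nonzero(m);print(u.mean(),v.mean(),X[m].mean(0),plane(c,[[u.mean(),v.mean()]],.077,True))
```

```text
d [-0.0025  0.0017  0.1055] rot [ 0.    -0.003  0.004] q [ 0.5   0.61 -0.08  1.97  0.08  0.56 -1.48] t 2.35
274.8683602771363 207.81986143187066 [ 0.43435293 -0.26257007  0.07526791] [[ 0.43484096 -0.26269687  0.077     ]]
```

View pics/w2.png

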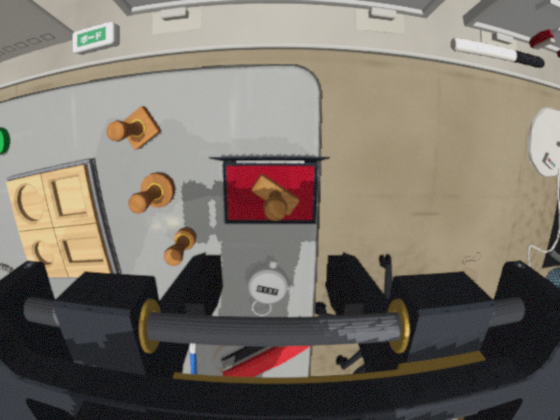

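Handle top at (275,208) sits centred between the fingers, and the measured xy agrees with the earlier value. Now I descend and grip.

Scaled: 0.105 m is 0.21, -0.002 m is -0.004.

>>> {"method": "creep_tool", "body": {
  "increments": [0.6, -0.004, 0.002, 0.08, 0, 0, 0, 0.6, -0.004, 0.002, 0.16, 0, 0, 0, 0.6, -0.004, 0.002, 0.21, 0, 0, 0, 0.6, -0.004, 0.002, 0.21, 0, 0, 0, 0, -0.004, 0.002, 0.21, 0, 0, 0, 0, -0.004, 0.002, 0.21, 0, 0, 0, 0, -0.004, 0.002, 0.21, 0, 0, 0, 0, -0.004, 0.002, 0.21, 0, 0, 0, 0, -0.004, 0.002, 0.21, 0, 0, 0, 0, -0.004, 0.002, 0.21, 0, 0, 0],
  "clamp_n": 20
}}

```text
clock: 3.4
tool_pos: [0.4329, -0.2614, 0.0476]
eef_rot: [0.991, -0.134, 0.0, 0.0]
contact_force: [-0.5, 0.7, -0.4]
opening: 0.075
finger_force: 0.0
```

```bash
python3 tgt.py 0.4297 -0.0176 0.15 113.8
```

```text
d [-0.0676 -0.2342 -0.1025] rot [ 0.    -0.001 -0.684] q [ 0.48  0.8  -0.05  2.05  0.11  0.3  -1.5 ] t 3.4
```

Run:
```python
from h import *
c=camera_params('wrist');p,d=snapshot('wrist');s=get_state();print(s['opening'],s['finger_force'])
q,_=snapshot('scene');np.savez('pics/w3.npz',p=p,d=d,**{k:c[k] for k in c})
o=np.zeros((600,560,3),np.uint8);o[:420]=p;o[420:,:]=0
o=np.vstack([p[60:340],cv2.resize(q[120:260,300:500],(400,280))[:, :].copy() if 0 else np.pad(cv2.resize(q[120:260,280:480],(400,280)),((0,0),(0,160),(0,0)))])
cv2.imwrite('pics/w3.png',o[...,::-1])
```

```text
0.03332585111232805 0.0
```

View pics/w3.png

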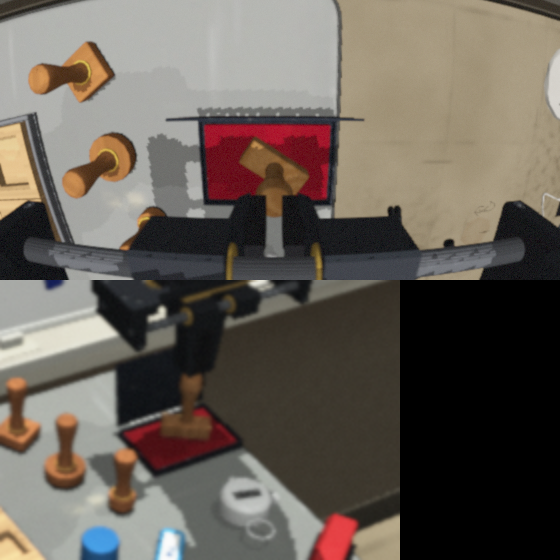

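Run:
```python
from h import *
z=np.load('pics/w3.npz');c={k:z[k] for k in z.files};X=cloud(z['p'],z['d'],c,True);h=cv2.cvtColor(z['p'],cv2.COLOR_RGB2HSV)
m=(cv2.inRange(h,(4,70,40),(20,255,255))>0)&(abs(X[...,1]+.26)<.05)&(abs(X[...,0]-.43)<.06)
for lo in (.03,.04,.05,.06,.07):
    M=m&(X[...,2]>lo)&(X[...,2]<lo+.01)
    if M.any():
        v,u=np.nonzero(M);print(lo,M.sum(),u.min(),u.max(),v.min(),v.max(),X[M].min(0).round(4),X[M].max(0).round(4))
print(rays(c,[[273,212]],True))
M=(z['d']>0)&(X[...,2]<.12)&(X[...,2]>.045)&(abs(X[...,1]+.26)<.05)&(abs(X[...,0]-.43)<.05)&~m
for v in range(250,330,8):
    print(v,[ (u,tuple((X[v,u]*1000).round(0).astype(int))) for u in (255,268,274,280,295)])
```

```text
0.03 96 265 282 224 234 [ 0.4329 -0.2679  0.0301] [ 0.4388 -0.2565  0.0399]
0.04 72 264 284 229 239 [ 0.4332 -0.2687  0.0401] [ 0.4396 -0.2571  0.0499]
0.05 41 264 282 233 239 [ 0.436  -0.2681  0.05  ] [ 0.4412 -0.2583  0.0598]
0.06 200 256 342 177 254 [ 0.4315 -0.3089  0.06  ] [ 0.4641 -0.2533  0.07  ]
0.07 638 257 291 241 276 [ 0.4238 -0.2718  0.07  ] [ 0.4425 -0.2543  0.0793]
(array([ 0.50494603, -0.28195743,  0.23047784]), array([[-0.28142328,  0.07944443, -0.95629203]]))
250 [(255, (np.int64(415), np.int64(-243), np.int64(9))), (268, (np.int64(440), np.int64(-261), np.int64(75))), (274, (np.int64(439), np.int64(-264), np.int64(76))), (280, (np.int64(439), np.int64(-267), np.int64(76))), (295, (np.int64(414), np.int64(-272), np.int64(25)))]
258 [(255, (np.int64(443), np.int64(-256), np.int64(89))), (268, (np.int64(436), np.int64(-260), np.int64(76))), (274, (np.int64(436), np.int64(-263), np.int64(78))), (280, (np.int64(435), np.int64(-266), np.int64(77))), (295, (np.int64(438), np.int64(-274), np.int64(88)))]
266 [(255, (np.int64(443), np.int64(-256), np.int64(96))), (268, (np.i
[... 1434 characters left out ...]
357), np.int64(-242), np.int64(0))), (280, (np.int64(356), np.int64(-247), np.int64(0))), (295, (np.int64(439), np.int64(-272), np.int64(130)))]
314 [(255, (np.int64(439), np.int64(-256), np.int64(129))), (268, (np.int64(360), np.int64(-237), np.int64(13))), (274, (np.int64(358), np.int64(-242), np.int64(13))), (280, (np.int64(348), np.int64(-244), np.int64(0))), (295, (np.int64(434), np.int64(-271), np.int64(128)))]
322 [(255, (np.int64(458), np.int64(-264), np.int64(163))), (268, (np.int64(458), np.int64(-267), np.int64(163))), (274, (np.int64(457), np.int64(-269), np.int64(163))), (280, (np.int64(457), np.int64(-270), np.int64(163))), (295, (np.int64(456), np.int64(-274), np.int64(163)))]
```

>>> {"method": "creep_tool", "body": {
  "increments": [0, 0, 0, 0, 0, 0, 0, 0, 0, 0, 0, 0, 0, 0, 0, 0, 0, 0, 0, 0, 0],
  "clamp_n": 20
}}

```text
clock: 3.8
tool_pos: [0.4327, -0.2612, 0.0472]
eef_rot: [0.991, -0.134, -0.0, 0.0]
contact_force: [0.4, -0.5, -0.5]
opening: 0.006
finger_force: 0.0
```

Run:
```python
from h import *
s=get_state();print(s['opening'],s['finger_force'],s['moment'])
c=camera_params('wrist');p,d=snapshot('wrist');cv2.imwrite('pics/w4.png',cv2.resize(p[200:340,200:350],(600,560),interpolation=cv2.INTER_CUBIC)[...,::-1])
```

```text
0.006057624886878085 0.0 [ 0.07986678  0.05678555 -0.01362998]
```

View pics/w4.png

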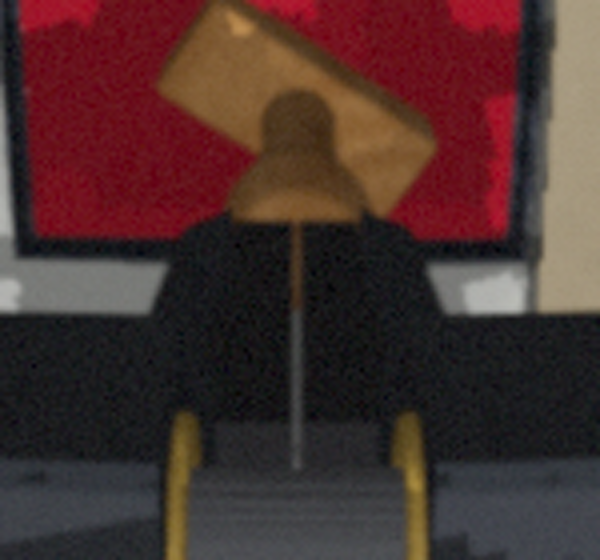

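The fingers have closed shut above the handle: the fingertips are well above where the reported TCP says. I measure the tip height in two cameras.

Run:
```python
from h import *
s=get_state();print(s['tool_pos'])
for n in ('scene','wrist'):
    w=n=='wrist';c=camera_params(n);p,d=snapshot(n);X=cloud(p,d,c,w);h=cv2.cvtColor(p,cv2.COLOR_RGB2HSV)
    m=(d>0)&(h[...,2]<70)&(np.hypot(X[...,0]-.433,X[...,1]+.262)<.025)&(X[...,2]>.03)&(X[...,2]<.16)
    Z=X[...,2]
    for lo in np.arange(.03,.15,.01):
        M=m&(Z>=lo)&(Z<lo+.01)
        if M.sum()>2: print(n,lo.round(2),M.sum(),X[M].min(0).round(3),X[M].max(0).round(3))
```

```text
[ 0.43270878 -0.26124522  0.04716787]
scene 0.03 4 [ 0.431 -0.257  0.035] [ 0.435 -0.254  0.037]
scene 0.04 7 [ 0.426 -0.261  0.041] [ 0.436 -0.253  0.05 ]
scene 0.05 13 [ 0.425 -0.262  0.05 ] [ 0.437 -0.252  0.06 ]
scene 0.06 11 [ 0.423 -0.26   0.06 ] [ 0.439 -0.25   0.07 ]
scene 0.07 7 [ 0.428 -0.266  0.07 ] [ 0.439 -0.252  0.078]
scene 0.08 31 [ 0.419 -0.27   0.083] [ 0.444 -0.245  0.09 ]
scene 0.09 86 [ 0.419 -0.271  0.09 ] [ 0.445 -0.242  0.1  ]
scene 0.1 97 [ 0.417 -0.272  0.1  ] [ 0.446 -0.241  0.11 ]
scene 0.11 101 [ 0.417 -0.274  0.11 ] [ 0.445 -0.241  0.12 ]
scene 0.12 108 [ 0.416 -0.273  0.12 ] [ 0.444 -0.241  0.13 ]
scene 0.13 48 [ 0.416 -0.274  0.13 ] [ 0.442 -0.239  0.14 ]
scene 0.14 9 [ 0.414 -0.274  0.14 ] [ 0.419 -0.265  0.149]
wrist 0.04 18 [ 0.435 -0.268  0.041] [ 0.438 -0.265  0.05 ]
wrist 0.05 5 [ 0.436 -0.268  0.05 ] [ 0.439 -0.266  0.057]
wrist 0.06 6 [ 0.439 -0.269  0.06 ] [ 0.441 -0.267  0.066]
wrist 0.08 236 [ 0.438 -0.277  0.083] [ 0.445 -0.252  0.09 ]
wrist 0.09 622 [ 0.428 -0.278  0.09 ] [ 0.446 -0.251  0.1  ]
wrist 0.1 817 [ 0.423 -0.279  0.1  ] [ 0.446 -0.25   0.11 ]
wrist 0.11 618 [ 0.436 -0.279  0.11 ] [ 0.446 -0.25   0.12 ]
wrist 0.12 1089 [ 0.424 -0.275  0.12 ] [ 0.445 -0.252  0.13 ]
wrist 0.13 124 [ 0.421 -0.274  0.13 ] [ 0.445 -0.252  0.14 ]
wrist 0.14 116 [ 0.422 -0.271  0.14 ] [ 0.44  -0.252  0.15 ]
```

Both cameras put the fingertips at z≈0.083, 36 mm above the reported TCP; xy agrees. So I command 36 mm lower throughout.

Scaled: 0.035 m is 0.07, 0.02 m is 0.04.

>>> {"method": "creep_tool", "body": {
  "increments": [0.5, 0, 0, 0, 0, 0, 0, 0.5, 0, 0, 0, 0, 0, 0, 0.5, 0, 0, 0, 0, 0, 0, 0.5, 0, 0, 0, 0, 0, 0, 0.5, 0, 0, 0, 0, 0, 0, 0.5, 0, 0, 0, 0, 0, 0, 0.5, 0.002, 0.002, 0.04, 0, 0, 0, 0.5, 0.002, 0.002, 0.07, 0, 0, 0, 0.5, 0.002, 0.002, 0.07, 0, 0, 0],
  "clamp_n": 20
}}

```text
clock: 4.85
tool_pos: [0.4324, -0.2619, 0.0109]
eef_rot: [0.991, -0.134, -0.001, -0.0]
contact_force: [0.6, 0.4, -0.1]
opening: 0.503
finger_force: 0.0
```

>>> {"method": "creep_tool", "body": {
  "increments": [0, 0, 0, 0, 0, 0, 0, 0, 0, 0, 0, 0, 0, 0, 0, 0, 0, 0, 0, 0, 0, 0, 0, 0, 0, 0, 0, 0, 0, 0, 0, 0, 0, 0, 0, 0, 0, 0, 0, 0, 0, 0],
  "clamp_n": 20
}}

```text
clock: 5.45
tool_pos: [0.4341, -0.2625, 0.0127]
eef_rot: [0.991, -0.134, 0.001, 0.0]
contact_force: [-0.1, 0.7, 5.0]
opening: 0.216
finger_force: 20.0
```

Scaled: -0.1 m is -0.2, -0.07 m is -0.14.

>>> {"method": "creep_tool", "body": {
  "increments": [0, 0, 0, -0.06, 0, 0, 0, 0, 0, 0, -0.14, 0, 0, 0, 0, 0, 0, -0.2, 0, 0, 0, 0, 0, 0, -0.2, 0, 0, 0, 0, 0, 0, -0.2, 0, 0, 0],
  "clamp_n": 30
}}

```text
clock: 5.95
tool_pos: [0.4333, -0.2627, 0.1124]
eef_rot: [0.991, -0.134, 0.0, 0.0]
contact_force: [0.1, 0.2, -1.0]
opening: 0.212
finger_force: 29.8
```

```bash
python3 tgt.py 0.4297 -0.0176 0.112 113.8
```

```text
d [-0.0685 -0.2353  0.0003] rot [ 0.001 -0.001 -0.684] q [ 0.5   0.68 -0.07  2.01  0.1   0.46 -1.49] t 5.95
```

Scaled: -0.235 m is -0.47, -0.215 m is -0.43, -0.684 rad is -0.2177.

>>> {"method": "creep_tool", "body": {
  "increments": [0, -0.034, -0.12, 0, 0, 0, -0.0446, 0, -0.068, -0.2, 0, 0, 0, -0.0891, 0, -0.1, -0.28, 0, 0, 0, -0.1337, 0, -0.12, -0.36, 0, 0, 0, -0.1783, 0, -0.13, -0.43, 0, 0, 0, -0.2177, 0, -0.137, -0.47, 0, 0, 0, -0.2177, 0, -0.137, -0.47, 0, 0, 0, -0.2177, 0, -0.137, -0.47, 0, 0, 0, -0.2177, 0, -0.137, -0.47, 0, 0, 0, -0.2177],
  "clamp_n": 30
}}

```text
clock: 6.85
tool_pos: [0.4288, -0.0194, 0.1116]
eef_rot: [0.979, 0.205, -0.001, 0.0]
contact_force: [0.6, -0.2, -0.3]
opening: 0.211
finger_force: 29.8
```

```bash
python3 tgt.py 0.4297 -0.0176 0.112 113.8
```

Run:
```python
from h import *
c=camera_params('wrist');p,d=snapshot('wrist');np.savez('pics/w5.npz',p=p,d=d,**{k:c[k] for k in c});cv2.imwrite('pics/w5.png',p[...,::-1])
# mount orientation: orange pixels at the mount
X=cloud(p,d,c,True);h=cv2.cvtColor(p,cv2.COLOR_RGB2HSV);m=(cv2.inRange(h,(4,70,30),(20,255,255))>0)&(abs(X[...,0]-.43)<.06)&(abs(X[...,1]+.018)<.06)&(X[...,2]>.06)
for lo in np.arange(.06,.2,.01):
    M=m&(X[...,2]>=lo)&(X[...,2]<lo+.01)
    if M.sum()>5:
        r=cv2.minAreaRect((X[M][:,:2]*1000).astype(np.float32));print(lo.round(2),M.sum(),np.round(r[0]+r[1]+(r[2],),1))
```

```text
d [ 0.0015 -0.0013 -0.0004] rot [ 0.     0.002 -0.002] q [ 0.02  0.62 -0.13  2.22  0.26  0.31 -1.49] t 6.85
0.1 12 [436.5 -13.1  27.6   0.6  79.6]
0.11 334 [435.6 -17.1  16.   46.4  11.5]
0.12 1590 [427.3 -17.4  41.9  19.8  79.1]
0.13 152 [430.2 -18.5   5.5  11.1  20.5]
0.14 165 [434.1 -19.6   8.3  30.6  25.8]
0.15 122 [432.9 -17.6   9.2  19.4  20.7]
0.16 417 [429.1 -19.1  17.1  20.2  29.7]
0.17 1367 [428.3 -19.8  18.9  18.8  68.8]
0.19 9 [437.9 -16.    0.8  41.6  23.1]
```

View pics/w5.png

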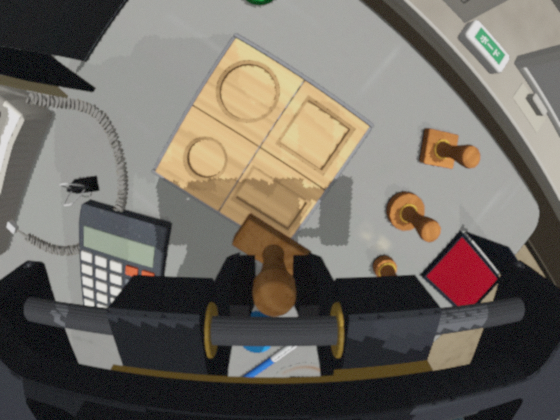

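The long stamp hangs level at (270,240), aligned with its well at (270,205), mount axis 79° against the well's 80°. I lower it.

Scaled: 0.099 m is 0.198, -0.0015 m is -0.003, 0.02 rad is 0.0064.

>>> {"method": "creep_tool", "body": {
  "increments": [0, 0.003, -0.003, 0.06, 0, 0, 0.0064, 0, 0.003, -0.003, 0.12, 0, 0, 0.0064, 0, 0.003, -0.003, 0.15, 0, 0, 0.0064, 0, 0.003, -0.003, 0.17, 0, 0, 0.0064, 0, 0.003, -0.003, 0.184, 0, 0, 0.0064, 0, 0.003, -0.003, 0.194, 0, 0, 0.0064, 0, 0.003, -0.003, 0.198, 0, 0, 0.0064, 0, 0.003, -0.003, 0.198, 0, 0, 0.0064],
  "clamp_n": 30
}}

```text
clock: 7.7
tool_pos: [0.4314, -0.0165, 0.014]
eef_rot: [0.981, 0.196, -0.0, 0.0]
contact_force: [0.3, 0.6, -0.9]
opening: 0.213
finger_force: 29.8
```

>>> {"method": "creep_tool", "body": {
  "increments": [0.45, 0, 0, 0, 0, 0, 0, 0.45, 0, 0, 0, 0, 0, 0, 0.45, 0, 0, 0, 0, 0, 0, 0.45, 0, 0, 0, 0, 0, 0, 0.45, 0, 0, -0.04, 0, 0, 0, 0.45, 0, 0, -0.12, 0, 0, 0, 0.45, 0, 0, -0.2, 0, 0, 0, 0.45, 0, 0, -0.2, 0, 0, 0, 0.45, 0, 0, -0.2, 0, 0, 0],
  "clamp_n": 20
}}

```text
clock: 8.6
tool_pos: [0.4313, -0.0163, 0.1144]
eef_rot: [0.981, 0.196, -0.0, 0.0]
contact_force: [-0.6, -0.3, -0.8]
opening: 0.452
finger_force: 0.0
```

Run:
```python
from h import *
c=camera_params('wrist');p,d=snapshot('wrist');X=cloud(p,d,c,True);h=cv2.cvtColor(p,cv2.COLOR_RGB2HSV);Z=X[...,2]
m=(cv2.inRange(h,(4,70,30),(20,255,255))>0)&(abs(X[...,0]-.43)<.05)&(abs(X[...,1]+.018)<.05)
for lo,hi in ((.022,.03),(.07,.09)):
    M=m&(Z>lo)&(Z<hi);print(M.sum(),X[M].mean(0),np.percentile(Z[M],[5,50,95]))
```

```bash
python3 tgt.py 0.4840 -0.2725 0.10 74.4
```

```text
848 [ 0.43267377 -0.01391964  0.02517959] [0.0222977  0.02531847 0.02673871]
566 [ 0.43046907 -0.01595974  0.07631231] [0.07149731 0.07675855 0.07865641]
d [-0.0492  0.2569  0.0136] rot [0.001 0.003 0.667] q [ 0.23  0.65 -0.48  2.21  0.71  0.44 -1.99] t 8.65
```

Mount top at 25 mm: fully seated and upright. Now the lid.

```bash
python3 tgt.py 0.508 -0.279 0.10 74.4
```

```text
d [-0.0295  0.2721  0.0136] rot [0.001 0.003 0.667] q [ 0.23  0.65 -0.48  2.21  0.71  0.44 -1.99] t 8.65
```

Scaled: 0.272 m is 0.544, -0.03 m is -0.06, 0.667 rad is 0.2123.

>>> {"method": "creep_tool", "body": {
  "increments": [0, -0.06, 0.544, 0.026, 0, 0, 0.2123, 0, -0.06, 0.544, 0.026, 0, 0, 0.2123, 0, -0.06, 0.544, 0.026, 0, 0, 0.2123, 0, -0.06, 0.544, 0.026, 0, 0, 0.2123, 0, -0.06, 0.544, 0.026, 0, 0, 0.2123, 0, -0.06, 0.544, 0.026, 0, 0, 0.2123, 0, -0.06, 0.544, 0.026, 0, 0, 0.2123, 0, -0.06, 0.544, 0.026, 0, 0, 0.2123, 0, -0.06, 0.544, 0.026, 0, 0, 0.2123, 0, -0.06, 0.544, 0.026, 0, 0, 0.2123],
  "clamp_n": 20
}}

```text
clock: 9.65
tool_pos: [0.5079, -0.2763, 0.1005]
eef_rot: [0.991, -0.134, -0.002, -0.0]
contact_force: [0.2, 0.6, -0.1]
opening: 0.007
finger_force: 0.0
```

```bash
python3 tgt.py 0.508 -0.279 0.012 74.4
```

```text
d [0.0011 0.0026 0.0885] rot [0.    0.003 0.004] q [ 0.66  0.79 -0.42  1.79  0.49  0.67 -1.88] t 9.65
```

Scaled: 0.088 m is 0.176, 0.05 m is 0.1.

>>> {"method": "creep_tool", "body": {
  "increments": [0, 0, 0.004, 0.09, 0, 0, 0, 0, 0, 0.004, 0.176, 0, 0, 0, 0, 0, 0.004, 0.176, 0, 0, 0, 0, -0.024, 0.004, 0.176, 0, 0, 0, 0, -0.048, 0.004, 0.176, 0, 0, 0, 0, -0.072, 0.004, 0.176, 0, 0, 0, 0, -0.096, 0.004, 0.17, 0, 0, 0, 0, -0.11, 0.004, 0.16, 0, 0, 0, 0, -0.11, 0.004, 0.1, 0, 0, 0, 0, -0.11, 0.004, 0.06, 0, 0, 0]
}}

```text
clock: 10.65
tool_pos: [0.4547, -0.2653, 0.0735]
eef_rot: [0.991, -0.135, -0.001, 0.001]
contact_force: [0.9, -0.1, -0.1]
opening: 0.009
finger_force: 0.0
```

Run:
```python
from h import *
c=camera_params('scene');p,d=snapshot('scene');cv2.imwrite('pics/s6.png',cv2.resize(p[100:310,180:460],(800,600))[...,::-1])
```

```bash
python3 tgt.py 0.5396 -0.1440 0.08 74.4
```

```text
d [ 0.0475 -0.1399 -0.0041] rot [ 0.002 -0.004  0.002] q [ 0.66  0.78 -0.37  1.96  0.56  0.5  -1.95] t 10.7
```

View pics/s6.png

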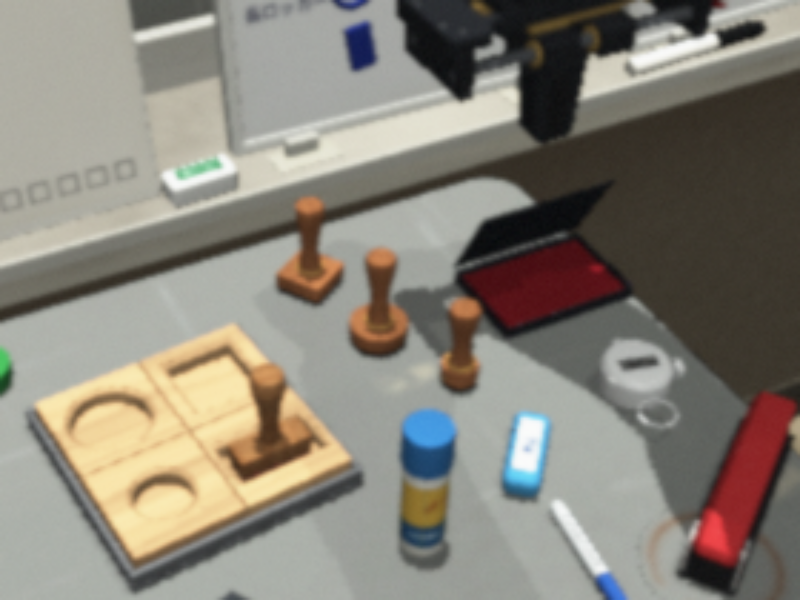

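The lid is mid-fall past upright at (540,230), and the long stamp sits in its well. Next, the square stamp.

Units first: shifts go in shares of 500 mm and turns go in shares of 180 degrees. So -0.139 m is -0.278, 0.0475 m is 0.095, -0.57 rad is -0.1814.

```bash
python3 tgt.py 0.5396 -0.1440 0.09 107.1
```

```text
d [ 0.0475 -0.1399 -0.0141] rot [ 0.003 -0.003 -0.569] q [ 0.66  0.78 -0.37  1.96  0.56  0.5  -1.95] t 10.7
```

>>> {"method": "creep_tool", "body": {
  "increments": [0.5, 0.095, -0.278, -0.034, 0, 0, -0.1814, 0.5, 0.095, -0.278, -0.034, 0, 0, -0.1814, 0.5, 0.095, -0.278, -0.034, 0, 0, -0.1814, 0.5, 0.095, -0.278, -0.034, 0, 0, -0.1814, 0.5, 0.095, -0.278, -0.034, 0, 0, -0.1814, 0.5, 0.095, -0.278, -0.034, 0, 0, -0.1814, 0.5, 0.095, -0.278, -0.034, 0, 0, -0.1814],
  "clamp_n": 20
}}

```text
clock: 11.4
tool_pos: [0.5365, -0.1462, 0.0878]
eef_rot: [0.989, 0.147, -0.002, 0.001]
contact_force: [0.5, -0.8, 0.5]
opening: 0.504
finger_force: 0.0
```

```bash
python3 tgt.py 0.5396 -0.1440 0.005 107.1
```

```text
d [ 0.004  -0.0013  0.0827] rot [ 0.001  0.004 -0.004] q [ 0.49  0.81 -0.53  1.86  0.65  0.65 -1.71] t 11.4
```

Scaled: 0.083 m is 0.166, 0.04 m is 0.08.

>>> {"method": "creep_tool", "body": {
  "increments": [0.5, 0.006, -0.002, 0, 0, 0, 0, 0.5, 0.006, -0.002, 0.08, 0, 0, 0, 0.5, 0.006, -0.002, 0.166, 0, 0, 0, 0.5, 0.006, -0.002, 0.166, 0, 0, 0, 0, 0.006, -0.002, 0.166, 0, 0, 0, 0, 0.006, -0.002, 0.166, 0, 0, 0, 0, 0.006, -0.002, 0.166, 0, 0, 0, 0, 0.006, -0.002, 0.166, 0, 0, 0, 0, 0.006, -0.002, 0.166, 0, 0, 0],
  "clamp_n": 30
}}

```text
clock: 12.3
tool_pos: [0.5413, -0.1427, 0.0064]
eef_rot: [0.989, 0.149, 0.0, 0.001]
contact_force: [-0.6, 0.3, 7.6]
opening: 0.206
finger_force: 29.2
```

>>> {"method": "creep_tool", "body": {
  "increments": [0, 0, 0, -0.06, 0, 0, 0, 0, 0, 0, -0.14, 0, 0, 0, 0, 0, 0, -0.2, 0, 0, 0, 0, 0, 0, -0.2, 0, 0, 0],
  "clamp_n": 30
}}

```text
clock: 12.7
tool_pos: [0.5433, -0.1428, 0.1091]
eef_rot: [0.989, 0.149, 0.003, 0.001]
contact_force: [0.6, -0.0, -0.6]
opening: 0.199
finger_force: 29.7
```

```bash
python3 tgt.py 0.4975 -0.0292 0.105 80.1
```

```text
d [-0.0104 -0.1221  0.0036] rot [ 0.002 -0.006  0.471] q [ 0.5   0.78 -0.56  1.84  0.63  0.69 -1.7 ] t 12.7
```

Scaled: -0.122 m is -0.244, -0.006 m is -0.012, 0.47 rad is 0.1496.

>>> {"method": "creep_tool", "body": {
  "increments": [0, -0.006, -0.08, 0, 0, 0, 0.0382, 0, -0.012, -0.16, 0, 0, 0, 0.0764, 0, -0.02, -0.244, 0, 0, 0, 0.1146, 0, -0.02, -0.244, 0, 0, 0, 0.1496, 0, -0.02, -0.244, 0, 0, 0, 0.1496, 0, -0.02, -0.244, 0, 0, 0, 0.1496, 0, -0.02, -0.244, 0, 0, 0, 0.1496],
  "clamp_n": 30
}}

```text
clock: 13.4
tool_pos: [0.4948, -0.0303, 0.1044]
eef_rot: [0.996, -0.086, -0.001, 0.001]
contact_force: [0.4, 0.1, -0.8]
opening: 0.204
finger_force: 29.7
```

```bash
python3 tgt.py 0.4975 -0.0292 0.012 80.1
```

Run:
```python
from h import *
c=camera_params('wrist');p,d=snapshot('wrist');np.savez('pics/w7.npz',p=p,d=d,**{k:c[k] for k in c})
X=cloud(p,d,c,True);Z=X[...,2];h=cv2.cvtColor(p,cv2.COLOR_RGB2HSV);m=(cv2.inRange(h,(4,70,30),(20,255,255))>0)&(np.hypot(X[...,0]-.4975,X[...,1]+.029)<.045)
for lo,hi in((.108,.128),(.145,.18)):
    M=m&(Z>lo)&(Z<hi);r=cv2.minAreaRect((X[M][:,:2]*1000).astype(np.float32));print(M.sum(),np.round(r[0]+r[1]+(r[2],),1),np.median(Z[M]))
w=(cv2.inRange(h,(10,40,60),(28,200,255))>0)&(Z<.014)&(Z>.004)&(X[...,1]>-.07)&(X[...,1]<.1)&(X[...,0]>.4)
k,l,st,_=cv2.connectedComponentsWithStats(w.astype(np.uint8),connectivity=4)
for i in range(1,k):
    if st[i,4]>80:
        r=cv2.minAreaRect((X[l==i][:,:2]*1000).astype(np.float32));print('well',st[i,4],np.round(r[0]+r[1]+(r[2],),1))
q,_=snapshot('top');cv2.imwrite('pics/c7.png',np.vstack([p[:300],cv2.resize(q[150:300,160:440],(560,300))])[...,::-1])
```

```text
d [ 0.0026 -0.0017  0.0924] rot [0.001 0.002 0.001] q [ 0.2   0.7  -0.37  2.03  0.52  0.5  -2.3 ] t 13.4
2237 [493.3 -30.3  34.4  34.5  81.3] 0.11330958002932237
1856 [495.2 -23.4  34.8  20.5  76.8] 0.16566913044428197
well 164 [524.9 -29.3  73.3  10.5  80.1]
well 2036 [506.7  40.2  46.9  45.3  15.6]
well 1970 [497.9 -28.6  44.4  35.9  80.3]
well 587 [441.6  51.   32.9  23.   77.6]
```

View pics/c7.png

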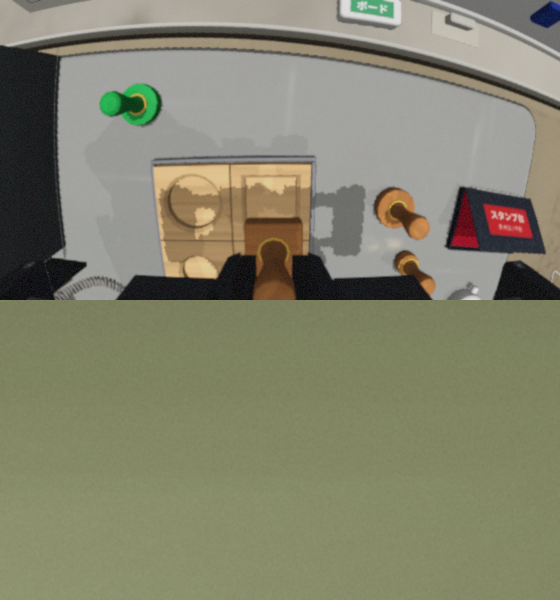

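The square stamp hangs aligned (81° against 80°). The lid at (495,220) still looks partly open, so I'll check it afterwards. I lower the square stamp.

Scaled: 0.091 m is 0.182, 0.0035 m is 0.007.

>>> {"method": "creep_tool", "body": {
  "increments": [0, 0.007, -0.003, 0.06, 0, 0, 0, 0, 0.007, -0.003, 0.11, 0, 0, 0, 0, 0.007, -0.003, 0.136, 0, 0, 0, 0, 0.007, -0.003, 0.156, 0, 0, 0, 0, 0.007, -0.003, 0.17, 0, 0, 0, 0, 0.007, -0.003, 0.178, 0, 0, 0, 0, 0.007, -0.003, 0.182, 0, 0, 0, 0, 0.007, -0.003, 0.182, 0, 0, 0],
  "clamp_n": 30
}}

```text
clock: 14.3
tool_pos: [0.4985, -0.0281, 0.0145]
eef_rot: [0.996, -0.085, -0.0, 0.0]
contact_force: [-0.6, 0.4, 3.3]
opening: 0.199
finger_force: 29.5
```

>>> {"method": "creep_tool", "body": {
  "increments": [0.42, 0, 0, 0, 0, 0, 0, 0.42, 0, 0, 0, 0, 0, 0, 0.42, 0, 0, 0, 0, 0, 0, 0.42, 0, 0, 0, 0, 0, 0, 0.42, 0, 0, -0.04, 0, 0, 0, 0.42, 0, 0, -0.12, 0, 0, 0, 0.42, 0, 0, -0.2, 0, 0, 0, 0.42, 0, 0, -0.2, 0, 0, 0, 0.42, 0, 0, -0.2, 0, 0, 0],
  "clamp_n": 20
}}

```text
clock: 15.2
tool_pos: [0.4988, -0.0284, 0.1142]
eef_rot: [0.996, -0.086, -0.0, 0.0]
contact_force: [-0.6, -0.4, 0.1]
opening: 0.419
finger_force: 0.0
```

Create chk.py:
```python
import sys
from h import *
x,y,r0,r1,z0,z1,z2=map(float,sys.argv[1:8])
c=camera_params('wrist');p,d=snapshot('wrist');X=cloud(p,d,c,True);h=cv2.cvtColor(p,cv2.COLOR_RGB2HSV);Z=X[...,2]
m=(cv2.inRange(h,(4,70,30),(20,255,255))>0)&(np.hypot(X[...,0]-x,X[...,1]-y)<r0)
for lo,hi in ((z0,z1),(z2-.012,z2+.012)):
    M=m&(Z>lo)&(Z<hi);r=cv2.minAreaRect((X[M][:,:2]*1000).astype(np.float32));print(M.sum(),'z',np.percentile(Z[M],[5,50,95]).round(4),'rect',np.round(r[0]+r[1]+(r[2],),1))
m=(X[...,0]>.38)&(X[...,0]<.5)&(X[...,1]<-.2)&(X[...,1]>-.32)&(Z>.005)&(Z<.1);e=(X[m][:,:2]-[.433,-.258])@[.963,-.269]
for a in np.arange(-.045,.045,.01): 
    q=Z[m][(e>a)&(e<a+.01)];print('pad x',a.round(3),len(q),np.percentile(q,[5,50,95]).round(3) if len(q)>3 else '')
```

```bash
python3 chk.py .4975 -.029 .04 0 .012 .03 .077; python3 tgt.py 0.4707 -0.1414 0.09 74.4
```

```text
4226 z [0.0169 0.0204 0.0241] rect [494.1 -25.8  74.5  72.1  80.3]
573 z [0.0703 0.0764 0.0779] rect [497.  -28.4  18.5  18.6   6. ]
pad x -0.045 0 
pad x -0.035 147 [0.006 0.008 0.045]
pad x -0.025 863 [0.007 0.043 0.046]
pad x -0.015 843 [0.007 0.037 0.04 ]
pad x -0.005 820 [0.007 0.032 0.035]
pad x 0.005 778 [0.007 0.026 0.029]
pad x 0.015 737 [0.009 0.02  0.023]
pad x 0.025 628 [0.01  0.014 0.017]
pad x 0.035 0 
d [-0.0075  0.1159  0.0234] rot [0.001 0.002 0.101] q [ 0.21  0.69 -0.4   2.02  0.51  0.53 -2.3 ] t 15.25
```

Square seated (handle top 77 mm). The lid rests at about 33°, so I'll look again and press it if needed. Round stamp next, with the fingers turned so that the body clears the file stand.

Scaled: 0.116 m is 0.232, 0.015 m is 0.03, -1.02 rad is -0.3247.

>>> {"method": "creep_tool", "body": {
  "increments": [0.5, -0.015, 0.232, 0.03, 0, 0, -0.3247, 0.5, -0.015, 0.232, 0.03, 0, 0, -0.3247, 0.5, -0.015, 0.232, 0.03, 0, 0, -0.3247, 0.5, -0.015, 0.232, 0.03, 0, 0, -0.3247, 0.5, -0.015, 0.232, 0.03, 0, 0, -0.3247, 0.5, -0.015, 0.232, 0.03, 0, 0, -0.3247, 0.5, -0.015, 0.232, 0.03, 0, 0, -0.3247, 0.5, -0.015, 0.232, 0.03, 0, 0, -0.3247],
  "clamp_n": 20
}}

```text
clock: 16.05
tool_pos: [0.4699, -0.1409, 0.097]
eef_rot: [0.911, 0.412, -0.002, -0.002]
contact_force: [-0.1, 0.0, 0.6]
opening: 0.498
finger_force: 0.0
```

```bash
python3 tgt.py 0.4707 -0.1414 0.005 138; python3 chk.py .4707 -.1414 .04 0 .010 .02 .069
```

```text
d [0.0004 0.0014 0.092 ] rot [-0.005  0.003  0.011] q [ 0.61  0.77 -0.68  2.04  0.84  0.63 -1.37] t 16.05
947 z [0.0138 0.0154 0.0174] rect [ 471.4 -139.    32.1   36.8   46.4]
618 z [0.0625 0.0685 0.07  ] rect [ 470.1 -140.4   18.6   18.5   64.4]
pad x -0.045 0 
pad x -0.035 373 [0.006 0.035 0.037]
pad x -0.025 668 [0.007 0.033 0.035]
pad x -0.015 654 [0.007 0.029 0.031]
pad x -0.005 564 [0.007 0.025 0.028]
pad x 0.005 114 [0.006 0.021 0.024]
pad x 0.015 0 
pad x 0.025 0 
pad x 0.035 0
```

The lid is still sinking on its own. I grip the round stamp.

Scaled: 0.092 m is 0.184, 0.08 m is 0.16.

>>> {"method": "creep_tool", "body": {
  "increments": [0.5, 0, 0.002, 0.08, 0, 0, 0, 0.5, 0, 0.002, 0.16, 0, 0, 0, 0.5, 0, 0.002, 0.184, 0, 0, 0, 0.5, 0, 0.002, 0.184, 0, 0, 0, 0, 0, 0.002, 0.184, 0, 0, 0, 0, 0, 0.002, 0.184, 0, 0, 0, 0, 0, 0.002, 0.184, 0, 0, 0, 0, 0, 0.002, 0.184, 0, 0, 0, 0, 0, 0.002, 0.184, 0, 0, 0],
  "clamp_n": 30
}}

```text
clock: 17.0
tool_pos: [0.4722, -0.1418, 0.0075]
eef_rot: [0.911, 0.412, -0.0, 0.0]
contact_force: [-1.1, 0.3, 5.7]
opening: 0.202
finger_force: 29.4
```

>>> {"method": "creep_tool", "body": {
  "increments": [0, 0, 0, -0.06, 0, 0, 0, 0, 0, 0, -0.14, 0, 0, 0, 0, 0, 0, -0.21, 0, 0, 0, 0, 0, 0, -0.21, 0, 0, 0],
  "clamp_n": 30
}}

```text
clock: 17.4
tool_pos: [0.4748, -0.1419, 0.1155]
eef_rot: [0.911, 0.411, 0.002, 0.002]
contact_force: [0.8, 0.4, -0.5]
opening: 0.2
finger_force: 29.7
```

```bash
python3 tgt.py 0.5085 0.0386 0.108 150
```

```text
d [ 0.1577 -0.0941  0.0074] rot [ 0.005 -0.002 -0.199] q [ 0.62  0.75 -0.71  2.02  0.8   0.66 -1.34] t 17.4
```

Scaled: 0.158 m is 0.316, 0.12 m is 0.24, -0.2 rad is -0.0637.

>>> {"method": "creep_tool", "body": {
  "increments": [0, 0.08, -0.048, 0, 0, 0, -0.0318, 0, 0.16, -0.094, 0, 0, 0, -0.0637, 0, 0.24, -0.14, 0, 0, 0, -0.0637, 0, 0.316, -0.188, 0, 0, 0, -0.0637, 0, 0.316, -0.188, 0, 0, 0, -0.0637, 0, 0.316, -0.188, 0, 0, 0, -0.0637, 0, 0.316, -0.188, 0, 0, 0, -0.0637],
  "clamp_n": 30
}}

```text
clock: 18.1
tool_pos: [0.5052, 0.0371, 0.1109]
eef_rot: [0.866, 0.5, -0.002, 0.0]
contact_force: [0.4, 0.1, -0.5]
opening: 0.2
finger_force: 29.7
```

```bash
python3 tgt.py 0.5085 0.0386 0.015 150; python3 chk.py .5085 .0386 .04 0 .108 .128 .17 | head -2
```

```text
d [0.0034 0.0023 0.0959] rot [-0.002  0.004  0.   ] q [ 0.27  0.77 -0.73  1.99  0.81  0.71 -1.5 ] t 18.1
2180 z [0.1126 0.1191 0.1239] rect [503.5  39.3  34.6  37.1  62.8]
1719 z [0.1614 0.1719 0.1737] rect [504.9  37.5  20.6  48.7  60.5]
```

Scaled: 0.095 m is 0.19, 0.0035 m is 0.007.

>>> {"method": "creep_tool", "body": {
  "increments": [0, 0.007, 0.004, 0.06, 0, 0, 0, 0, 0.007, 0.004, 0.11, 0, 0, 0, 0, 0.007, 0.004, 0.144, 0, 0, 0, 0, 0.007, 0.004, 0.164, 0, 0, 0, 0, 0.007, 0.004, 0.178, 0, 0, 0, 0, 0.007, 0.004, 0.186, 0, 0, 0, 0, 0.007, 0.004, 0.19, 0, 0, 0, 0, 0.007, 0.004, 0.19, 0, 0, 0],
  "clamp_n": 30
}}

```text
clock: 18.95
tool_pos: [0.5094, 0.0408, 0.0169]
eef_rot: [0.866, 0.501, -0.001, -0.0]
contact_force: [-0.2, -0.6, -0.4]
opening: 0.203
finger_force: 29.7
```

>>> {"method": "creep_tool", "body": {
  "increments": [0.42, 0, 0, 0, 0, 0, 0, 0.42, 0, 0, 0, 0, 0, 0, 0.42, 0, 0, 0, 0, 0, 0, 0.42, 0, 0, 0, 0, 0, 0, 0.42, 0, 0, -0.04, 0, 0, 0, 0.42, 0, 0, -0.12, 0, 0, 0, 0.42, 0, 0, -0.2, 0, 0, 0, 0.42, 0, 0, -0.2, 0, 0, 0, 0.42, 0, 0, -0.2, 0, 0, 0],
  "clamp_n": 20
}}

```text
clock: 19.85
tool_pos: [0.5098, 0.0407, 0.1172]
eef_rot: [0.866, 0.5, -0.0, 0.0]
contact_force: [-1.0, 0.0, -0.3]
opening: 0.416
finger_force: 0.0
```

```bash
python3 chk.py .509 .0386 .04 0 .022 .026 .077|head -2; python3 tgt.py 0.4094 -0.1522 0.09 150
```

```text
820 z [0.0222 0.0235 0.0251] rect [508.3  42.5  58.9  60.7  74.9]
562 z [0.0706 0.0764 0.078 ] rect [506.7  42.5  18.5  18.5  12.8]
d [-0.2166  0.0098  0.0268] rot [-0.001  0.002  0.001] q [ 0.27  0.77 -0.74  1.97  0.79  0.72 -1.49] t 19.9
```

Scaled: -0.217 m is -0.434, 0.02 m is 0.04.

>>> {"method": "creep_tool", "body": {
  "increments": [0.5, -0.434, 0.02, 0.04, 0, 0, 0, 0.5, -0.434, 0.02, 0.04, 0, 0, 0, 0.5, -0.434, 0.02, 0.04, 0, 0, 0, 0.5, -0.434, 0.02, 0.04, 0, 0, 0, 0.5, -0.434, 0.02, 0.04, 0, 0, 0, 0.5, -0.434, 0.02, 0.04, 0, 0, 0, 0.5, -0.434, 0.02, 0.04, 0, 0, 0],
  "clamp_n": 20
}}

```text
clock: 20.6
tool_pos: [0.4099, -0.1512, 0.0963]
eef_rot: [0.866, 0.501, -0.001, -0.001]
contact_force: [0.6, 0.6, -0.1]
opening: 0.505
finger_force: 0.0
```

```bash
python3 tgt.py 0.4094 -0.1522 -0.003 150; python3 chk.py .4094 -.1522 .03 0 .010 .02 .061
```

```text
d [-0.0011  0.0003  0.0993] rot [-0.003  0.     0.002] q [ 0.67  0.73 -0.68  2.2   0.95  0.54 -1.27] t 20.6
271 z [0.0126 0.0157 0.0193] rect [ 409.5 -149.2   16.7   22.1   60.3]
567 z [0.0552 0.0606 0.0619] rect [ 409.  -151.2   17.8   18.1   60.3]
pad x -0.045 4 [0.012 0.012 0.013]
pad x -0.035 419 [0.01  0.012 0.013]
pad x -0.025 153 [0.006 0.012 0.013]
pad x -0.015 166 [0.007 0.012 0.013]
pad x -0.005 231 [0.007 0.012 0.014]
pad x 0.005 433 [0.01  0.012 0.014]
pad x 0.015 626 [0.011 0.012 0.013]
pad x 0.025 422 [0.011 0.012 0.013]
pad x 0.035 0
```

The lid is now flat at 12 mm. I grip the small stamp.

Scaled: 0.098 m is 0.196, 0.08 m is 0.16.

>>> {"method": "creep_tool", "body": {
  "increments": [0.5, -0.002, 0, 0.08, 0, 0, 0, 0.5, -0.002, 0, 0.16, 0, 0, 0, 0.5, -0.002, 0, 0.196, 0, 0, 0, 0.5, -0.002, 0, 0.196, 0, 0, 0, 0, -0.002, 0, 0.196, 0, 0, 0, 0, -0.002, 0, 0.196, 0, 0, 0, 0, -0.002, 0, 0.196, 0, 0, 0, 0, -0.002, 0, 0.196, 0, 0, 0, 0, -0.002, 0, 0.196, 0, 0, 0],
  "clamp_n": 30
}}

```text
clock: 21.55
tool_pos: [0.4096, -0.1531, -0.0003]
eef_rot: [0.866, 0.501, -0.0, 0.0]
contact_force: [0.3, 0.6, 6.8]
opening: 0.198
finger_force: 29.0
```

>>> {"method": "creep_tool", "body": {
  "increments": [0, 0, 0, -0.06, 0, 0, 0, 0, 0, 0, -0.14, 0, 0, 0, 0, 0, 0, -0.21, 0, 0, 0, 0, 0, 0, -0.21, 0, 0, 0],
  "clamp_n": 30
}}

```text
clock: 21.95
tool_pos: [0.4115, -0.1534, 0.1074]
eef_rot: [0.866, 0.5, 0.002, 0.002]
contact_force: [-0.1, -0.0, -0.8]
opening: 0.197
finger_force: 29.7
```

```bash
python3 tgt.py 0.4413 0.0505 0.108 150
```

```text
d [ 0.1915 -0.0761 -0.0008] rot [ 0.005 -0.001  0.   ] q [ 0.65  0.7  -0.64  2.19  0.88  0.52 -1.19] t 21.95
```

Scaled: 0.192 m is 0.384, -0.016 m is -0.032.

>>> {"method": "creep_tool", "body": {
  "increments": [0, 0.08, -0.032, 0, 0, 0, 0, 0, 0.16, -0.064, 0, 0, 0, 0, 0, 0.24, -0.096, 0, 0, 0, 0, 0, 0.32, -0.128, 0, 0, 0, 0, 0, 0.384, -0.152, 0, 0, 0, 0, 0, 0.384, -0.152, 0, 0, 0, 0, 0, 0.384, -0.152, 0, 0, 0, 0],
  "clamp_n": 30
}}

```text
clock: 22.65
tool_pos: [0.4386, 0.0513, 0.1031]
eef_rot: [0.865, 0.501, -0.002, -0.0]
contact_force: [-0.4, -0.8, -0.5]
opening: 0.199
finger_force: 29.7
```

```bash
python3 tgt.py 0.4413 0.0505 0.008 150; python3 chk.py .4413 .0505 .03 0 .108 .128 .165 | head -2
```

```text
d [0.0009 0.0029 0.0951] rot [-0.002  0.003  0.003] q [ 0.15  0.7  -0.6   2.18  0.85  0.51 -1.63] t 22.65
984 z [0.1104 0.1191 0.1265] rect [438.1  53.8  20.8  22.9  64.6]
1583 z [0.1566 0.1638 0.1653] rect [443.3  49.2  19.3  38.   61.4]
```

Scaled: 0.095 m is 0.19, 0.093 m is 0.186.

>>> {"method": "creep_tool", "body": {
  "increments": [0, 0.002, 0.006, 0.06, 0, 0, 0, 0, 0.002, 0.006, 0.11, 0, 0, 0, 0, 0.002, 0.006, 0.144, 0, 0, 0, 0, 0.002, 0.006, 0.164, 0, 0, 0, 0, 0.002, 0.006, 0.178, 0, 0, 0, 0, 0.002, 0.006, 0.186, 0, 0, 0, 0, 0.002, 0.006, 0.19, 0, 0, 0, 0, 0.002, 0.006, 0.19, 0, 0, 0],
  "clamp_n": 30
}}

```text
clock: 23.5
tool_pos: [0.4419, 0.0498, 0.0087]
eef_rot: [0.866, 0.5, -0.001, -0.0]
contact_force: [0.9, -0.0, -0.9]
opening: 0.2
finger_force: 29.7
```

>>> {"method": "creep_tool", "body": {
  "increments": [0.42, 0, 0, 0, 0, 0, 0, 0.42, 0, 0, 0, 0, 0, 0, 0.42, 0, 0, 0, 0, 0, 0, 0.42, 0, 0, 0, 0, 0, 0, 0.42, 0, 0, -0.04, 0, 0, 0, 0.42, 0, 0, -0.12, 0, 0, 0, 0.42, 0, 0, -0.2, 0, 0, 0, 0.42, -0.08, 0.04, -0.28, 0, 0, 0, 0.42, -0.16, 0.08, -0.36, 0, 0, 0, 0.42, -0.16, 0.08, -0.36, 0, 0, 0],
  "clamp_n": 20
}}

```text
clock: 24.5
tool_pos: [0.4372, -0.0423, 0.1909]
eef_rot: [0.867, 0.499, -0.001, 0.001]
contact_force: [1.5, 0.4, -0.9]
opening: 0.422
finger_force: 0.0
```

Run:
```python
from h import *
c=camera_params('wrist');p,d=snapshot('wrist');X=cloud(p,d,c,True);Z=X[...,2];h=cv2.cvtColor(p,cv2.COLOR_RGB2HSV)
m=(cv2.inRange(h,(4,70,30),(20,255,255))>0)
for n,x,y in (('long',.43,-.016),('sq',.498,-.029),('rd',.508,.04),('sm',.441,.05)):
    r=np.hypot(X[...,0]-x,X[...,1]-y);T=m&(r<.025)&(Z>.055)&(Z<.1)
    print(n,X[T].mean(0).round(3),'top',np.percentile(Z[T],95).round(4))
L=(abs(X[...,0]-.433)<.02)&(abs(X[...,1]+.258)<.03);print('lid',np.percentile(Z[L],[2,50,98]))
q,_=snapshot('scene');cv2.imwrite('pics/f.png',np.vstack([p[:300],cv2.resize(q[140:300,180:460],(560,300))])[...,::-1])
```

```text
long [ 0.429 -0.016  0.076] top 0.0792
sq [ 0.496 -0.027  0.076] top 0.0783
rd [0.506 0.041 0.076] top 0.0783
sm [0.441 0.051 0.068] top 0.0702Traceback (most recent call last):
  File "<stdin>", line 7, in <module>
    return _quantile_unchecked(
        a, q, axis, out, overwrite_input, method, keepdims, weights)
    return _ureduce(a,
                    func=_quantile_ureduce_func,
    ...<5 lines>...
                    overwrite_input=overwrite_input,
                    method=method)
    r = func(a, **kwargs)
    result = _quantile(arr,
                       quantiles=q,
    ...<2 lines>...
                       out=out,
                       weights=wgt)
    slices_having_nans = np.isnan(arr[-1, ...])
                                  ~~~^^^^^^^^^
IndexError: index -1 is out of bounds for axis 0 with size 0
```

All four handle tops read 8 mm above their stamp heights, so all are seated. One last picture before handing in.

Run:
```python
from h import *
p,_=snapshot('scene');cv2.imwrite('pics/f.png',cv2.resize(p[100:310,180:460],(800,600))[...,::-1])
```

```text
(no output)
```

View pics/f.png

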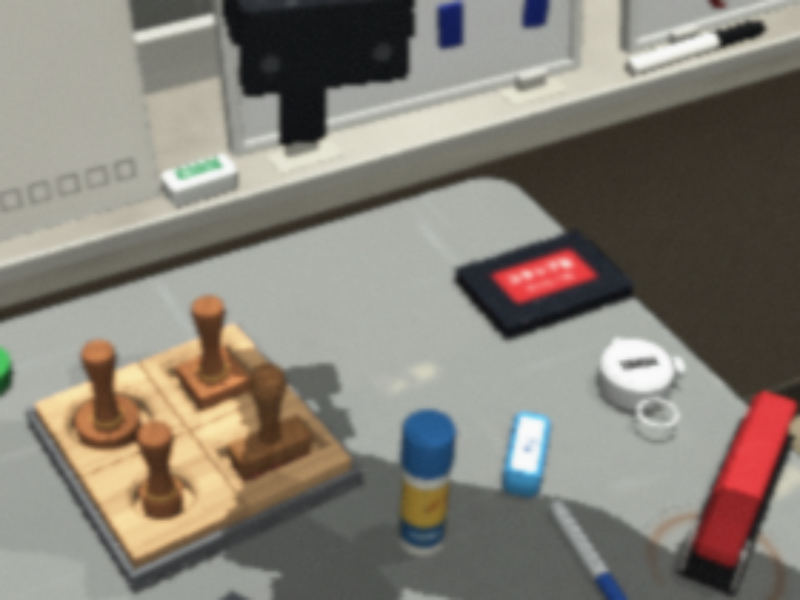

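The picture shows all four stamps upright in their wells (around (105,400), (210,360), (160,475), (270,430)), the lid flat at (545,280), and the gripper clear.

```bash
python3 -c "from plant import *;print(finish_job())"
```

```text
the job is handed in; nothing more can be done
None
```

All four stamps stand upright and fully down in their own wells, the ink pad's lid is shut flat, and the job is handed in at about 25 s on the robot's clock.

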